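Put the julienne blade away in its sliding case and reset the slicer's thickness dial

ROBOT

A 6-joint arm with a two-finger parallel gripper is mounted at the origin on the work surface. World frame = base frame: x ahead of the robot, y to its left, z up, the work surface at z = 0. Lengths are in mm, angles in rad, forces in N, time in s.
With the tool pointing down it reaches from about 300 to 1000 mm from the base axis. Payload 5.1 kg.
Tool frame: the origin (TCP) lies midway between the tips of the shut fingers; the grasp point (between the pads) lies 19 mm behind it; z points along the fingers, y is the line along which they close (so a half turn about z gives the same grasp; the last joint's range is limited). The gripper opens to 95 mm and grips with 3 to 60 N. Pads are 20 mm wide; open, the fingers measure 119 mm over their backs; the gripper's body (75 mm by 180 mm) begins 59 mm behind the grasp point.
Start: joints at [-1.3, 0.124, 1.65, -0, 1.367, -0.083], TCP at [225.169, -609.74, 194.456] pointing down, gripper open.
Joint ranges: [-2.61, 2.61], [-1.02, 2.33], [0.03, 2.71], [-1.35, 4.49], [0.32, 2.68], [-2.91, 2.91]. Speed limits (rad/s): [2.57, 2.57, 3.14, 3.14, 3.14, 3.14].

INTERFACE

Orientations are given as a unit quaternion [x, y, z, w].
In Python, from cell import status, camera, manip, trace, place_of gives the robot as it stands.
- The arm moves only by the tool apply_moves, never from a script. Its argument "motion" is a list of rows, each an object with "offset": the shift along the tool's x, y, z scaled (see below), a list of three; "yaw": the turn about the tool's z scaled (see below); "claw": the opening, from -1 (shut) to 1 (fully open). A call has 1 to 12 rows; each row is the pose to reach, as a shift and turn from the pose commanded when the call began, along the tool's axes at that moment; what a row does not reach only later rows make up. The controller multiplies each number of a shift by 300 mm and each number of a turn by 120 degrees. A row lasts 1/8 s, in which the tool goes at most 62.5 mm and 10.7 degrees, less where a joint would pass 70% of its speed; a pose out of reach is approached as far as the arm can. A call with a number of a shift or a turn outside -1 to 1 is refused whole. A call with a gripper value outside its range is refused whole. The fingers move at their own pace and stop on an object; "grip_force" is the grip in N (left out, the last holds). Time passes only in rows, so rows that repeat a pose let the fingers close. It gives the time, the measured TCP pose, the force, the opening and the grip force at its end, in the units of the state.
- status.observe(): the state, without advancing time (a new reading comes with each control period).
- camera(name): name is "scene" or "top"; returns a dict with "frame" (400x640x3 uint8, blue, green, red), "depth" (400x640 float32, mm along the optical axis (not along the pixel's ray), 0 where there is no reading), "fx", "fy", "cx", "cy" (pixels), "k1" (the pictures are not rectified: a ray, as slopes to the right and down, at radius r is drawn at 1 + k1 r^2 times it, then the intrinsics apply), "rvec" (rotation vector, rad) and "tvec" (3), from world to camera coordinates, as OpenCV has them. Camera axes: x right, y down, z forward; pixel columns grow to the right and rows downward; lengths in mm; the calibration is good to about 2 mm. A picture is of the moment at which its call begins.
- manip.sign_off(): hands the job in; it is judged then, once.
Trained networks look in the newest picture that a camera, given by its name, has taken for a name from the list of things; names that differ only in an ending like _2 or _b are one class to them, and where a whole thing is asked for, a point or a joint stands for the part that bears it (a point fixed in the world has none). Each returns a list of dicts, best first, with "confidence" (0 to 1); they miss things now and then, are a little off and sometimes report something else, mostly with a low value. They report only what shows in the picture. A call takes as long as a camera call. They do not tell look-alikes from the thing itself.
- trace(camera, query): "region" (400x640 bool, what is visible of it) and "box" ([left, top, width, height] in pixels, round what is visible of it).
- place_of(camera, query): "xy" ([column, row] in pixels: a listed point, or the origin of a listed thing).
The state is a dict: "clock": time; "qpos": joint angles; "joint_vel": joint speeds; "joint_torque": joint torques, N m; "tcp_pos": TCP position; "orientation": TCP orientation; "contact_force": force on the tool from outside, world axes, zero at the start; "ft_torque": the same for the moment, N m; "gripper_width": finger opening in mm; "grip_force": force on a finger pad.
Only numpy, scipy, OpenCV 4.12 (cv2) and the standard library are available. Lean on these libraries where they do the work, as an engineer would, in place of code of your own. Each camera call takes 0.05 s, during which the arm holds its last target. There are 200 camera calls.

TASK

Change the vegetable slicer over from julienne strips to plain slices, blades first: slide the blade case's cover right back, lay the loose julienne insert from the cutting board flat in the empty bay with its grip upward, and slide the cover fully shut. Then zero the slicer's thickness dial by turning it clockwise to its stop, and bring it back exactly two clicks (40 degrees). Set the insert down rather than dropping it, and leave the other insert, the carrot and the peeler where they are.

Things in the scene. Friction and masses are not known exactly. Their poses are not given: they have to be found in the camera images.
- case: white plastic blade case, fixed, left or right of the cutting board; 164 mm along y, 42 mm high, from 58 mm to -x to 72 mm to +x of its origin, which lies on its underside mid-way along the bays. The cover slides along its x. Two bays side by side, each 108 (x) x 76 (y) mm, floor at z = 3 mm, divider up to 31 mm. The +y bay is empty, the -y bay holds another insert
- bay (a point): centre of the empty bay's floor (40 mm to +y of the case's origin, 3 mm above the counter); axes as the case
- cover (a joint): travel of the case's flat grey cover, m: 0 fully shut, 0.114 right back (slid along the case's +x, away from the robot). Rubs with about 1.5 N and stays where it is left; its underside is 33.5 mm above the counter
- cover_grip (a point): centre of the bar standing on the cover: 12 mm thick along the case's x, 70 mm long along y, standing 24 mm above the cover's top face (from 37 to 62 mm above the counter), this point at 49.5 mm; it moves with the cover. Shut it lies 28 mm to -x of the case's origin. Pinch it from above across its 12 mm
- insert_mid (a point): middle of the loose julienne insert: black frame 96 (x) x 64 (y) x 5 mm with a row of small upright steel teeth at its +x half and a raised pinch grip on top, 27 mm high in all, 60 g. Point on its vertical centre line, 13.5 mm above its underside. It starts flat on the cutting board (top 12 mm above the counter)
- insert_grip (a point): centre of the insert's raised grip: a bar 48 mm along the insert's x, 11 mm thick along its y, from 5 to 27 mm above its underside, this point 15.5 mm above the underside and 20 mm to -x of the insert's middle. Pinch it from above across its 11 mm. The insert may lie in the bay either way round along x
- insert: the same julienne insert; origin at the centre of its underside, x along its length
- slicer: white box slicer: a flat slicing deck on a clear catch box, 300 (x) x 124 (y) x 90 mm high, fixed to the counter on the other side of the board. Origin: centre of its underside. The thickness dial is on the deck's near (-x) end; in front of the steel blade a ramp sinks as the dial opens
- dial_axis (a point): point on the dial's upright axis, 107 mm to -x of the slicer's centre, 114.5 mm above the counter; axes as the slicer (does not turn)
- dial_grip (a point): same point, turning with the dial: middle of the bar grip across the dial, 42 mm long along this point's x, 12 mm thick along its y, from 96.5 to 121.5 mm above the counter on a round 48 mm grey disc of 6 mm. The deck is at 90 mm. Pinch the bar across its 12 mm
- dial (a joint): angle of the thickness dial, rad: 0 at its clockwise stop (seen from above), growing counter-clockwise; equals the yaw of point dial_grip against the slicer. It clicks into rest every 20 degrees (0.349 rad): 0, 0.349, 0.698, 1.047 ... up to 2.094. Needs about 0.05 N m from click to click; released between two clicks, it drops into the nearer one (unless exactly on the crest midway). It starts at the third or fourth click, or between them
- spare: a second insert of the same frame (96 x 64 x 27 mm) with a round-hole grater plate; lies in the case's other bay (the -y one). Leave it there. Point at its underside's centre
- carrot: peeled orange carrot, 147 mm long and 27 mm thick, lying at the far end of the cutting board, not handled
- peeler: vegetable peeler, 155 mm long and 12 mm high, lying at the near end of the cutting board, not handled
There are look-alikes about, which are no part of the job. Leave any turquoise look-alike of the case alone.

How it is judged:
By the outcome, as a careful person would: the job done as asked, in the order asked, and still so for the second after the job is handed in, with the robot touching nothing.
It also fails if it takes over 67 s, if anything falls off the work surface, if the arm or the gripper's body presses on something with over 40 N, if the wrist force passes 120 N, or if a joint passes its speed limit or range.

## Working session

There is one attempt and no reset: what is moved stays moved. The work goes in short steps, Python scripts to look and compute and a tool call to move; the robot and the scene stay as the last step left them, time stands still between calls to the robot, and variables do not carry over. Pictures are saved under pics/ and viewed, at most 10 in all, crops included, and the job is handed in when it is done.

Besides the shell and the picture viewer there is one more tool, called after "Call:" in YAML: its name, and indented under it one key for each argument. apply_moves: Moves the arm, as the interface text tells. Shifts and turns lie within -1 to 1; 1 stands for 300 mm of shift or 120 degrees of turn. Its arguments: {"type":"object","properties":{"motion":{"type":"array","items":{"type":"object","properties":{"offset":{"type":"array","items":{"type":"number"}},"yaw":{"type":"number"},"claw":{"type":"number"}}}},"grip_force":{"type":"number"}},"required":["motion"]}

```bash
ls; mkdir -p pics; cat > h.py <<'E'
import numpy as np, cv2
from cell import status, camera, manip, trace, place_of
def ray(c,uv):
    s=np.array([(uv[0]-c['cx'])/c['fx'],(uv[1]-c['cy'])/c['fy']]);u=s.copy()
    for _ in range(20): u=s/(1+c['k1']*(u@u))
    R=cv2.Rodrigues(np.array(c['rvec'],float))[0];t=np.array(c['tvec'],float).ravel()
    return -R.T@t, R.T@np.array([u[0],u[1],1.]),
def atz(c,uv,z):
    o,d=ray(c,uv);return o+d*(z-o[2])/d[2]
def atdepth(c,uv):
    o,d=ray(c,uv);return o+d*c['depth'][int(round(uv[1])),int(round(uv[0]))]
E
python3 - <<'E'
from h import *
s=status.observe();print(s)
C={}
for n in('top','scene'):
    c=C[n]=camera(n);cv2.imwrite(f'pics/{n}0.png',c['frame'])
    print(n,c['fx'],c['k1'],ray(c,(320,200)))
    for q,z in (('case',0),('bay',3),('cover_grip',49.5),('insert_mid',25.5),('insert_grip',27.5),('insert',12),('slicer',0),('dial_axis',114.5),('dial_grip',114.5),('spare',3),('carrot',25),('peeler',18)):
        for r in place_of(n,q)[:4]: print(q,np.round(r['xy'],1),round(r['confidence'],2),np.round(atz(c,r['xy'],z),1),np.round(atdepth(c,r['xy']),0))
E
```

```text
pics
{'clock': 0.0, 'qpos': array([-1.29957764e+00,  1.24508638e-01,  1.65164368e+00,  9.39355657e-06,
        1.36748879e+00, -8.26136228e-02]), 'joint_vel': array([-0.00071479,  0.00185582, -0.00234607,  0.00122012,  0.0009413 ,
       -0.00023071]), 'joint_torque': array([ 1.23811646e-03, -4.17606711e+01, -3.59931386e+01,  7.74910091e-02,
        4.91929043e-02, -1.65348674e-04]), 'tcp_pos': array([ 225.00905776, -609.09851175,  193.20272158]), 'orientation': array([ 9.84390765e-01,  1.75993672e-01, -9.18655270e-05, -1.02010986e-03]), 'contact_force': array([-1.36912123,  0.10931202,  0.63993681]), 'ft_torque': array([-0.00847478, -0.03829367, -0.00185108]), 'grip_force': 0.0, 'gripper_width': 95.1271179524924}
top 392.9386626222495 -0.0585787437653628 (array([ 330.49439064,  -13.06207357, 1009.48688325]), array([ 0.17455641,  0.04209632, -0.98418271]))
case [432.3 293.7] 0.7 [ 269.2 -251.3    0. ] [ 272. -242.   38.]
case [435.  204.1] 0.59 [ 496.6 -269.3    0. ] [ 490. -260.   37.]
bay [420.1 203.6] 0.8 [ 497.7 -229.8    3. ] [ 492. -223.   36.]
bay [421.4 301.4] 0.67 [ 250.9 -2
[... 1478 characters left out ...]
1 [ 231.2 -266.1   49.5] [ 244. -257.   59.]
cover_grip [240.5 176.5] 0.69 [ 474.2 -272.9   49.5] [ 475. -272.   50.]
insert_mid [312.7 212.3] 0.57 [481.4 -35.3  25.5] [474. -39.  18.]
insert_grip [314.9 213.8] 0.91 [485.5 -26.4  27.5] [498. -19.  41.]
insert [314.1 224.5] 0.88 [506.9 -16.5  12. ] [511. -14.  16.]
slicer [409.2 280.2] 0.97 [548.6 253.3  -0. ] [619. 263.  85.]
dial_axis [447.8 218.4] 0.9 [437.5 286.3 114.5] [409. 284.  91.]
dial_axis [310.9 225.7] 0.36 [607.1  33.  114.5] [524. -16.  22.]
dial_grip [439.1 220.9] 0.71 [455.3 271.3 114.5] [445. 270. 105.]
carrot [274.4 274.6] 0.6 [699.1  -6.4  25. ] [704.  -3.  33.]
peeler [339.6 203.4] 0.79 [407.1   5.5  18. ] [404.   4.  15.]
```

```bash
python3 - <<'E'
import cv2
f=cv2.imread('pics/top0.png');cv2.imwrite('pics/top0z.png',cv2.resize(f[100:370,150:510],None,fx=2.2,fy=2.2,interpolation=cv2.INTER_CUBIC))
E
```

```text
(no output)
```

View pics/top0z.png

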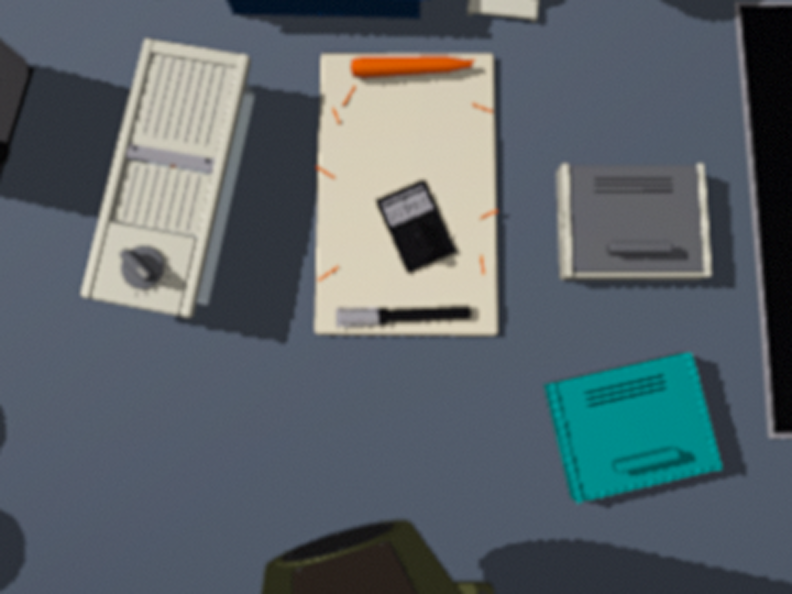

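View pics/scene0.png

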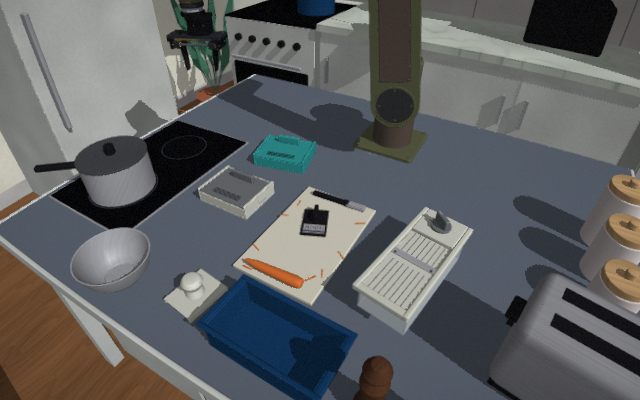

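The white, grey-covered case is at top-picture pixel (435,204). The turquoise look-alike is at (432,294) and gets left alone. The insert is at (337,200), the dial at (214,220), the carrot at (335,127) and the peeler at (331,242). The crop confirms the white case fits the description. Next I'll measure poses from the depth data.

```bash
cat >> h.py <<'E'
def cloud(c):
    v,u=np.mgrid[0:400,0:640];p=np.stack([u.ravel(),v.ravel()],1).astype(float)
    s=np.c_[(p[:,0]-c['cx'])/c['fx'],(p[:,1]-c['cy'])/c['fy']];w=s.copy()
    for _ in range(20): w=s/(1+c['k1']*(w**2).sum(1))[:,None]
    R=cv2.Rodrigues(np.array(c['rvec'],float))[0];t=np.array(c['tvec'],float).ravel()
    d=c['depth'].ravel();P=(np.c_[w,np.ones(len(w))]*d[:,None]-t)@R
    P[d==0]=np.nan
    return P.reshape(400,640,3)
def rect(P,xy,rad,z0,z1,mask=None):
    m=(np.hypot(P[...,0]-xy[0],P[...,1]-xy[1])<rad)&(P[...,2]>z0)&(P[...,2]<z1)
    if mask is not None: m&=mask
    q=P[m]
    if len(q)<5: return None
    r=cv2.minAreaRect(q[:,:2].astype(np.float32)*1.0)
    cov=np.linalg.eigh(np.cov(q[:,:2].T))[1][:,1]
    return len(q),np.round(r[0],1),np.round(r[1],1),round(r[2],1),'mean',np.round(q.mean(0),1),'pca',round(np.degrees(np.arctan2(cov[1],cov[0])),1)
E
python3 - <<'E'
from h import *
for n in('top','scene'):
    c=camera(n);P=cloud(c)
    print(n,'counter z',np.nanmedian(P[...,2][(abs(P[...,0]-400)<60)&(abs(P[...,1]+120)<15)]), 'board',np.nanmedian(P[...,2][(abs(P[...,0]-600)<30)&(abs(P[...,1])<50)]))
    print('case',rect(P,(490,-262),120,27,70))
    print('coverbar',rect(P,(468,-265),50,48,70))
    print('slicer',rect(P,(535,255),190,84,96))
    print('dialbar',rect(P,(443,273),40,108,130))
    hsv=cv2.cvtColor(c['frame'],cv2.COLOR_BGR2HSV)
    print('ins dark',rect(P,(505,-15),75,5,60,hsv[...,2]<60))
    print('insbar',rect(P,(490,-25),50,31,60))
    for q in('insert','case','cover_grip','slicer','dial_grip'):
        for r in trace(n,q)[:2]:
            m=r['region'].astype(np.uint8);k=cv2.findContours(m,0,2)[0];k=max(k,key=cv2.contourArea)
            z={'insert':17,'case':37,'cover_grip':37,'slicer':90,'dial_grip':110}[q]
            pts=np.array([atz(c,p[0],z)[:2] for p in k],np.float32);rr=cv2.minAreaRect(pts)
            print(q,round(r['confidence'],2),r['box'],np.round(rr[0],1),np.round(rr[1],1),round(rr[2],1))
E
```

```text
top counter z 0.2770100632875881 board 11.673387282231133
case (3335, array([ 502.5, -269.2]), array([165.3, 128.2]), 89.7, 'mean', array([ 500.9, -268.9,   38.2]), 'pca', np.float64(90.0))
coverbar (168, array([ 468.9, -268.9]), array([67.9, 12.7]), 89.3, 'mean', array([ 468.3, -267.8,   59.3]), 'pca', np.float64(89.9))
slicer (4387, array([549.1, 256.2]), array([125. , 299.5]), 78.9, 'mean', array([547.2, 255.8,  88.2]), 'pca', np.float64(169.8))
dialbar (97, array([445. , 274.5]), array([40.5, 11.9]), 47.7, 'mean', array([444.5, 274.5, 120.5]), 'pca', np.float64(-135.6))
ins dark (509, array([499.5, -19.1]), array([90.4, 59.1]), 22.9, 'mean', array([484.3, -25.4,  20.4]), 'pca', np.float64(-165.1))
insbar (84, array([480.7, -26.2]), array([47.5, 11. ]), 22.3, 'mean', array([480.5, -26.3,  38.2]), 'pca', np.float64(-156.7))
insert 0.82 [320.2, 182.6, 39.3, 42.4] [498.9 -18. ] [96.4 68.4] 23.7
case 0.57 [402.5, 176.4, 67.4, 50.1] [ 500.5 -267.1] [171.7 135.1] 89.7
case 0.56 [396.9, 256.4, 84.3, 73.6] [ 272.1 -254.3] [133.6 173.6] 11.6
cover_grip 0.87 [406.0, 262.6, 70.3, 65.7] [ 274
[... 1051 characters left out ...]
,  38.9]), 'pca', np.float64(-157.1))
insert 0.8 [298.5, 203.3, 32.0, 33.9] [491.8 -22.2] [118.3  64.5] 22.6
insert 0.25 [314.9, 191.5, 49.6, 20.6] [392.9  -3.8] [ 30.3 155.7] 1.8
case 0.97 [197.4, 163.8, 73.9, 53.0] [ 517.4 -257.2] [162.7 193.9] 1.3
case 0.67 [252.8, 137.6, 64.1, 36.9] [ 289.5 -245.7] [190.1 182.7] 11.7
cover_grip 0.76 [201.7, 170.5, 67.4, 39.3] [ 505.3 -271.6] [131.1 146.6] 1.9
cover_grip 0.71 [256.2, 133.6, 54.3, 29.3] [ 267.2 -261. ] [151.6 152.4] 12.5
slicer 0.64 [351.7, 206.9, 116.1, 127.5] [565.1 258.4] [133.6 340.1] 80.0
dial_grip 0.68 [428.5, 211.5, 24.6, 21.7] [451.4 277.5] [43.6 67.8] 84.5
dial_grip 0.27 [199.0, 166.5, 69.0, 43.2] [ 574.3 -203.8] [118.5 134. ] 0.3
```

```bash
cat > p.py <<'E'
import numpy as np
def rows(cmd,targets):
    "cmd,targets: x,y,z,angle(deg) -> scaled offsets"
    a=np.radians(cmd[3]);X=np.array([np.cos(a),np.sin(a),0]);Y=np.array([np.sin(a),-np.cos(a),0]);Z=np.array([0,0,-1.])
    for t in targets:
        d=np.array(t[:3])-cmd[:3]
        print([round(float(d@e)/300,4) for e in(X,Y,Z)],'yaw',round(-(t[3]-cmd[3])/120,4))
E
python3 - <<'E'
from h import *; from p import rows
c=camera('scene');P=cloud(c)
for x,y in((225,-610),(300,-500),(380,-400)):
    m=(np.hypot(P[...,0]-x,P[...,1]-y)<130)&(P[...,2]<170);print(x,y,np.nanmax(P[...,2][m]) if m.any() else None)
rows((225.2,-609.7,194.5,20.27),[(469,-268.5,120,90),(469,-268.5,42,90)])
E
```

```text
225 -610 11.292849521463385
300 -500 11.330511975689259
380 -400 57.600677653484084
[1.1564, -0.7854, 0.2483] yaw -0.5811
[1.1564, -0.7854, 0.5083] yaw -0.5811
```

Call:
apply_moves:
  motion:
    - {"offset":[0.1,-0.07,0.02],"yaw":-0.08,"claw":0.0}
    - {"offset":[0.25,-0.17,0.05],"yaw":-0.17,"claw":0.0}
    - {"offset":[0.42,-0.28,0.08],"yaw":-0.25,"claw":0.0}
    - {"offset":[0.6,-0.4,0.12],"yaw":-0.33,"claw":0.0}
    - {"offset":[0.78,-0.53,0.16],"yaw":-0.41,"claw":0.0}
    - {"offset":[0.9,-0.6,0.18],"yaw":-0.5,"claw":0.0}
    - {"offset":[1.0,-0.7,0.2],"yaw":-0.5811,"claw":0.0}
    - {"offset":[1.0,-0.7,0.2],"yaw":-0.5811,"claw":0.0}

```text
clock: 2.95
tcp_pos: [434.4, -306.4, 133.8]
orientation: [0.706, 0.709, 0.0, -0.001]
contact_force: [-0.2, -0.2, -0.5]
gripper_width: 47.9
grip_force: 0.0
```

```bash
python3 - <<'E'
from h import *; from p import rows
s=status.observe();q=s['orientation'];print(s['tcp_pos'],q,np.degrees(2*np.arctan2(q[1],q[0])),s['gripper_width'],s['contact_force'])
a=np.radians(20.27);c=np.array([225.2,-609.7,194.5])+300*(np.array([np.cos(a),np.sin(a),0])-.7*np.array([np.sin(a),-np.cos(a),0])+.2*np.array([0,0,-1]))
print(c)
rows((*c,90),[(469,-268.5,120,90),(469,-268.5,42,90)])
E
```

```text
[ 434.44598614 -306.41401302  133.84049134] [ 7.05704541e-01  7.08506005e-01  5.29785601e-05 -5.82572802e-04] 90.22699848025961 47.93187756810506 [-0.21530347 -0.15866211 -0.4980023 ]
[ 433.86778776 -308.7718452   134.5       ]
[0.1342, 0.1171, 0.0483] yaw 0.0
[0.1342, 0.1171, 0.3083] yaw 0.0
```

Call:
apply_moves:
  motion:
    - {"offset":[0.07,0.06,0.05],"yaw":0,"claw":0.0}
    - {"offset":[0.134,0.117,0.12],"yaw":0,"claw":0.0}
    - {"offset":[0.134,0.117,0.22],"yaw":0,"claw":0.0}
    - {"offset":[0.134,0.117,0.305],"yaw":0,"claw":0.0}
    - {"offset":[0.134,0.117,0.305],"yaw":0,"claw":0.0}
    - {"offset":[0.134,0.117,0.305],"yaw":0,"claw":0.0}

```text
clock: 3.7
tcp_pos: [469.4, -269.8, 44.2]
orientation: [0.708, 0.707, 0.0, 0.001]
contact_force: [0.8, -0.6, 0.7]
gripper_width: 47.5
grip_force: 0.0
```

Call:
apply_moves:
  grip_force: 20
  motion:
    - {"offset":[0,0,0],"yaw":0,"claw":-1}
    - {"offset":[0,0,0],"yaw":0,"claw":-1}
    - {"offset":[0,0,0],"yaw":0,"claw":-1}
    - {"offset":[0,0,0],"yaw":0,"claw":-1}
    - {"offset":[0,0.07,0],"yaw":0,"claw":-1}
    - {"offset":[0,0.14,0],"yaw":0,"claw":-1}
    - {"offset":[0,0.21,0],"yaw":0,"claw":-1}
    - {"offset":[0,0.28,0],"yaw":0,"claw":-1}
    - {"offset":[0,0.34,0],"yaw":0,"claw":-1}
    - {"offset":[0,0.37,0],"yaw":0,"claw":-1}
    - {"offset":[0,0.385,0],"yaw":0,"claw":-1}
    - {"offset":[0,0.385,0],"yaw":0,"claw":-1}

```text
clock: 5.2
tcp_pos: [584.2, -268.6, 42.8]
orientation: [0.707, 0.707, -0.0, -0.0]
contact_force: [0.5, -0.4, -0.2]
gripper_width: 0.2
grip_force: 0.0
```

```bash
python3 - <<'E'
from h import *
c=camera('scene');P=cloud(c);print(rect(P,(470,-269),60,48,64),rect(P,(585,-269),60,48,64))
cv2.imwrite('pics/s1.png',cv2.resize(c['frame'][100:280,130:370],None,fx=3,fy=3))
E
```

```text
(128, array([ 470.3, -268.9]), array([13.7, 72.1]), 0.9, 'mean', array([ 472.1, -267.1,   57. ]), 'pca', np.float64(91.4)) None
```

View pics/s1.png

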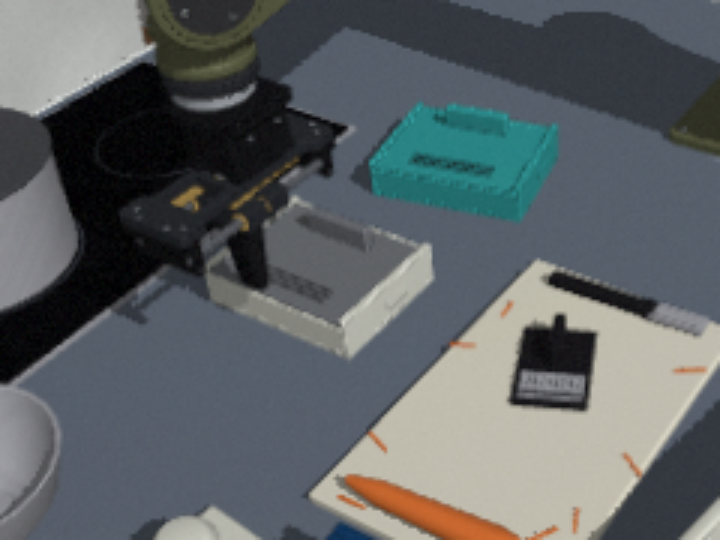

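```bash
python3 - <<'E'
from h import *
c=camera('scene')
def proj(c,p):
    R=cv2.Rodrigues(np.array(c['rvec'],float))[0];q=R@np.array(p,float)+np.array(c['tvec']).ravel();s=q[:2]/q[2];s=s*(1+c['k1']*(s@s));return np.round(s*[c['fx'],c['fy']]+[c['cx'],c['cy']],1)
s=status.observe();print(s['tcp_pos'],s['gripper_width'],s['contact_force'],s['clock'])
for p in((584,-268,43),(584,-268,62),(584,-268,80),(584,-268,100),(555,-235,37),(569,-187,42),(470,-234,62)):print(p,proj(c,p), (proj(c,p)-[130,100])*3)
P=cloud(c)
for v in range(150,205,5): print(v,[np.round(P[v,u]).tolist() for u in (212,216,220)])
E
```

```text
[ 583.93431011 -268.56014305   42.85845811] 0.39286656746181997 [-0.7489491  -0.729399   -0.39526269] 5.3
(584, -268, 43) [216.2 200.7] [258.6 302.1]
(584, -268, 62) [214.9 195. ] [254.7 285. ]
(584, -268, 80) [213.8 189.6] [251.4 268.8]
(584, -268, 100) [212.4 183.4] [247.2 250.2]
(555, -235, 37) [233.3 200.3] [309.9 300.9]
(569, -187, 42) [244.2 207.8] [342.6 323.4]
(470, -234, 62) [252.1 176.2] [366.3 228.6]
150 [[586.0, -244.0, 208.0], [576.0, -242.0, 203.0], [559.0, -246.0, 192.0]]
155 [[591.0, -242.0, 197.0], [579.0, -241.0, 191.0], [567.0, -241.0, 184.0]]
160 [[595.0, -241.0, 186.0], [582.0, -241.0, 178.0], [562.0, -249.0, 164.0]]
165 [[593.0, -246.0, 169.0], [582.0, -244.0, 163.0], [579.0, -234.0, 165.0]]
170 [[605.0, -236.0, 165.0], [595.0, -233.0, 160.0], [581.0, -236.0, 150.0]]
175 [[610.0, -234.0, 154.0], [600.0, -232.0, 149.0], [488.0, -338.0, 40.0]]
180 [[594.0, -255.0, 122.0], [582.0, -255.0, 114.0], [504.0, -325.0, 37.0]]
185 [[594.0, -259.0, 105.0], [584.0, -257.0, 99.0], [521.0, -310.0, 37.0]]
190 [[592.0, -265.0, 85.0], [586.0, -258.0, 84.0], [nan, nan, nan]]
195 [[566.0, -300.0, 36.0], [588.0, -259.0, 69.0], [557.0, -279.0, 39.0]]
200 [[566.0, -304.0, 17.0], [567.0, -288.0, 24.0], [568.0, -270.0, 33.0]]
```

```bash
python3 - <<'E'
from h import *
c=camera('scene');P=cloud(c)
for v in range(186,204): print(v,[(u,np.round(P[v,u]).tolist()) for u in range(213,221,2)])
c=camera('top');P=cloud(c)
m=(np.hypot(P[...,0]-584,P[...,1]+268)<110)&(P[...,2]>45);q=P[m];print(len(q),np.histogram(q[:,2],bins=range(45,300,15)))
E
```

```text
186 [(213, [594.0, -256.0, 103.0]), (215, [588.0, -256.0, 99.0]), (217, [583.0, -255.0, 96.0]), (219, [526.0, -310.0, 37.0])]
187 [(213, [593.0, -258.0, 98.0]), (215, [590.0, -255.0, 97.0]), (217, [581.0, -258.0, 90.0]), (219, [532.0, -304.0, 39.0])]
188 [(213, [593.0, -260.0, 94.0]), (215, [589.0, -257.0, 93.0]), (217, [583.0, -256.0, 90.0]), (219, [537.0, -300.0, 41.0])]
189 [(213, [592.0, -262.0, 90.0]), (215, [589.0, -258.0, 89.0]), (217, [583.0, -257.0, 86.0]), (219, [539.0, -298.0, 39.0])]
190 [(213, [592.0, -262.0, 87.0]), (215, [591.0, -256.0, 88.0]), (217, [583.0, -257.0, 82.0]), (219, [542.0, -295.0, 40.0])]
191 [(213, [592.0, -263.0, 83.0]), (215, [592.0, -256.0, 85.0]), (217, [582.0, -259.0, 77.0]), (219, [543.0, -295.0, 37.0])]
192 [(213, [590.0, -266.0, 77.0]), (215, [590.0, -258.0, 80.0]), (217, [579.0, -263.0, 71.0]), (219, [nan, nan, nan])]
193 [(213, [588.0, -269.0, 72.0]), (215, [590.0, -259.0, 77.0]), (217, [583.0, -260.0, 72.0]), (219, [553.0, -286.0, 40.0])]
194 [(213, [591.0, -266.0, 71.0]), (215, [587.0, -264.0, 69.0]), (217, [583.0, -260.0, 68.0]), (219, [556
[... 646 characters left out ...]
00 [(213, [566.0, -300.0, 19.0]), (215, [567.0, -292.0, 23.0]), (217, [568.0, -282.0, 28.0]), (219, [568.0, -274.0, 31.0])]
201 [(213, [566.0, -301.0, 15.0]), (215, [567.0, -292.0, 20.0]), (217, [568.0, -283.0, 24.0]), (219, [566.0, -278.0, 24.0])]
202 [(213, [567.0, -301.0, 12.0]), (215, [566.0, -294.0, 15.0]), (217, [567.0, -285.0, 19.0]), (219, [570.0, -274.0, 26.0])]
203 [(213, [567.0, -302.0, 8.0]), (215, [568.0, -292.0, 13.0]), (217, [569.0, -284.0, 17.0]), (219, [568.0, -278.0, 19.0])]
4658 (array([  1,   0,   0,   0,   0,   0,   7,  47,  26, 116,   0,   0,   0,
         0,   0,   0]), array([ 45,  60,  75,  90, 105, 120, 135, 150, 165, 180, 195, 210, 225,
       240, 255, 270, 285]))
```

The picture and depth show the fingertips at z≈64 while the reported TCP is at 43. The real tips are about 21 mm above the reported TCP, so they passed just over the bar at 62 mm. I'll correct for that offset.

Call:
apply_moves:
  motion:
    - {"offset":[0,-0.03,-0.06],"yaw":0,"claw":0.0}
    - {"offset":[0,-0.18,-0.06],"yaw":0,"claw":0.0}
    - {"offset":[0,-0.3,-0.06],"yaw":0,"claw":0.0}
    - {"offset":[0,-0.383,-0.06],"yaw":0,"claw":0.0}
    - {"offset":[0,-0.383,-0.06],"yaw":0,"claw":0.0}
    - {"offset":[0,-0.383,-0.02],"yaw":0,"claw":0.0}
    - {"offset":[0,-0.383,0.03],"yaw":0,"claw":0.0}
    - {"offset":[0,-0.383,0.06],"yaw":0,"claw":0.0}
    - {"offset":[0,-0.383,0.07],"yaw":0,"claw":-0.5}
    - {"offset":[0,-0.383,0.07],"yaw":0,"claw":-1}
    - {"offset":[0,-0.383,0.07],"yaw":0,"claw":-1}
    - {"offset":[0,-0.383,0.07],"yaw":0,"claw":-1}

```text
clock: 6.9
tcp_pos: [469.7, -268.9, 22.5]
orientation: [0.707, 0.707, -0.0, 0.0]
contact_force: [-1.0, -0.4, 1.8]
gripper_width: 12.9
grip_force: 0.8
```

Call:
apply_moves:
  motion:
    - {"offset":[0,0,0],"yaw":0,"claw":-1}
    - {"offset":[0,0,0],"yaw":0,"claw":-1}
    - {"offset":[0,0.05,0],"yaw":0,"claw":-1}
    - {"offset":[0,0.12,0],"yaw":0,"claw":-1}
    - {"offset":[0,0.19,0],"yaw":0,"claw":-1}
    - {"offset":[0,0.26,0],"yaw":0,"claw":-1}
    - {"offset":[0,0.32,0],"yaw":0,"claw":-1}
    - {"offset":[0,0.36,0],"yaw":0,"claw":-1}
    - {"offset":[0,0.38,0],"yaw":0,"claw":-1}
    - {"offset":[0,0.385,0],"yaw":0,"claw":-1}
    - {"offset":[0,0.385,0],"yaw":0,"claw":-1}

```text
clock: 8.28
tcp_pos: [581.9, -269.3, 22.4]
orientation: [0.707, 0.707, -0.003, -0.003]
contact_force: [-12.4, -2.4, 9.7]
gripper_width: 12.1
grip_force: 20.0
```

```bash
python3 - <<'E'
from p import rows
rows((585.2,-268.5,22,90),[(585.2,-268.5,80,90),(482,-26,80,23),(482,-26,1,23)])
E
```

```text
[0.0, 0.0, -0.1933] yaw 0.0
[0.8083, -0.344, -0.1933] yaw 0.5583
[0.8083, -0.344, 0.07] yaw 0.5583
```

Call:
apply_moves:
  motion:
    - {"offset":[0,-0.008,0],"yaw":0,"claw":-1}
    - {"offset":[0,-0.008,0],"yaw":0,"claw":-0.4}
    - {"offset":[0,-0.008,0],"yaw":0,"claw":-0.2}
    - {"offset":[0,-0.008,0],"yaw":0,"claw":-0.2}
    - {"offset":[0,-0.008,0],"yaw":0,"claw":-0.2}
    - {"offset":[0,-0.008,-0.1],"yaw":0,"claw":-0.2}
    - {"offset":[0,-0.008,-0.19],"yaw":0,"claw":-0.2}

```text
clock: 9.15
tcp_pos: [582.5, -268.3, 79.2]
orientation: [0.707, 0.707, -0.0, -0.0]
contact_force: [1.0, -0.2, -0.3]
gripper_width: 37.6
grip_force: 0.0
```

Call:
apply_moves:
  motion:
    - {"offset":[0.1,-0.04,0],"yaw":0.08,"claw":-0.2}
    - {"offset":[0.25,-0.1,0],"yaw":0.16,"claw":-0.2}
    - {"offset":[0.4,-0.16,0],"yaw":0.24,"claw":-0.2}
    - {"offset":[0.55,-0.23,0],"yaw":0.32,"claw":-0.2}
    - {"offset":[0.7,-0.29,0],"yaw":0.4,"claw":-0.2}
    - {"offset":[0.808,-0.336,0],"yaw":0.48,"claw":-0.2}
    - {"offset":[0.808,-0.336,0],"yaw":0.558,"claw":-0.2}
    - {"offset":[0.808,-0.336,0.1],"yaw":0.558,"claw":-0.2}
    - {"offset":[0.808,-0.336,0.18],"yaw":0.558,"claw":-0.2}
    - {"offset":[0.808,-0.336,0.18],"yaw":0.558,"claw":-0.2}

```text
clock: 10.4
tcp_pos: [479.8, -25.7, 23.0]
orientation: [0.98, 0.2, -0.002, -0.001]
contact_force: [-1.2, -0.8, 0.1]
gripper_width: 38.2
grip_force: 0.0
```

```bash
python3 - <<'E'
from h import *
s=status.observe();q=s['orientation'];print(s['tcp_pos'],np.degrees(2*np.arctan2(q[1],q[0])))
c=camera('scene');P=cloud(c);print('cover',rect(P,(582,-269),50,48,64))
cv2.imwrite('pics/s2.png',cv2.resize(c['frame'][100:280,170:410],None,fx=3,fy=3))
E
```

```text
[479.8312597  -25.7381497   23.00932318] 23.055519940590763
cover (141, array([ 582.6, -269.2]), array([68.4, 14.3]), 88.3, 'mean', array([ 584.8, -266.1,   57.9]), 'pca', np.float64(90.2))
```

View pics/s2.png

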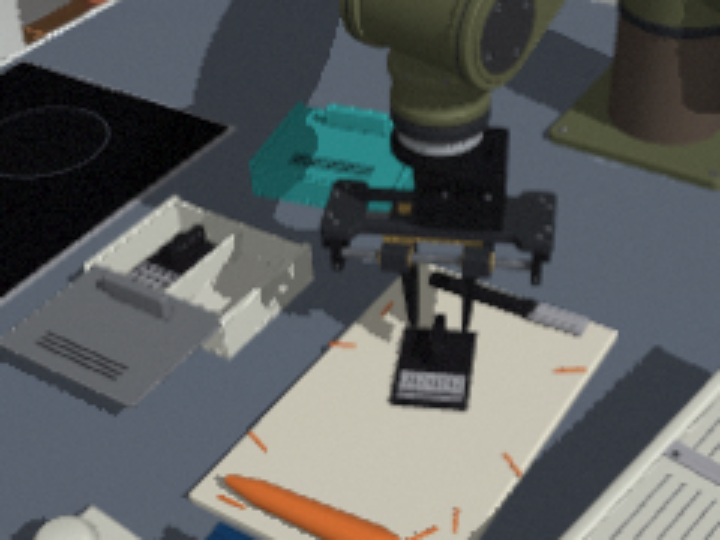

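The cover is right back, with its bar at x≈583 (crop 135,290), and the +y bay is empty (crop 240,290). The fingers straddle the insert's grip at (440,330). I'll descend and pinch.

Call:
apply_moves:
  grip_force: 15
  motion:
    - {"offset":[0,0,0.04],"yaw":0,"claw":-0.2}
    - {"offset":[0,0,0.073],"yaw":0,"claw":-0.2}
    - {"offset":[0,0,0.073],"yaw":0,"claw":-0.4}
    - {"offset":[0,0,0.073],"yaw":0,"claw":-0.7}
    - {"offset":[0,0,0.073],"yaw":0,"claw":-1}
    - {"offset":[0,0,0.073],"yaw":0,"claw":-1}
    - {"offset":[0,0,0.073],"yaw":0,"claw":-1}
    - {"offset":[0,0,0.073],"yaw":0,"claw":-1}

```text
clock: 11.45
tcp_pos: [482.2, -26.3, 3.4]
orientation: [0.98, 0.2, 0.0, 0.0]
contact_force: [0.1, 0.5, 2.7]
gripper_width: 11.0
grip_force: 15.0
```

```bash
python3 - <<'E'
from p import rows
rows((482,-26.1,3.1,23.04),[(482,-26.1,63,23.04),(476.7,-229,63,0)])
E
```

```text
[0.0, 0.0, -0.1997] yaw -0.0
[-0.281, 0.6155, -0.1997] yaw 0.192
```

Call:
apply_moves:
  motion:
    - {"offset":[0,0,-0.08],"yaw":0,"claw":-1}
    - {"offset":[0,0,-0.2],"yaw":0,"claw":-1}
    - {"offset":[-0.03,0.08,-0.2],"yaw":0.04,"claw":-1}
    - {"offset":[-0.09,0.21,-0.2],"yaw":0.08,"claw":-1}
    - {"offset":[-0.16,0.35,-0.2],"yaw":0.12,"claw":-1}
    - {"offset":[-0.22,0.49,-0.2],"yaw":0.16,"claw":-1}
    - {"offset":[-0.26,0.57,-0.2],"yaw":0.192,"claw":-1}
    - {"offset":[-0.281,0.6155,-0.2],"yaw":0.192,"claw":-1}
    - {"offset":[-0.281,0.6155,-0.2],"yaw":0.192,"claw":-1}
    - {"offset":[-0.281,0.6155,-0.2],"yaw":0.192,"claw":-1}

```text
clock: 12.7
tcp_pos: [476.4, -228.1, 62.7]
orientation: [1.0, 0.001, -0.0, -0.0]
contact_force: [0.4, 0.1, -1.3]
gripper_width: 10.9
grip_force: 15.0
```

```bash
python3 - <<'E'
from h import *
s=status.observe();q=s['orientation'];print(s['tcp_pos'],np.degrees(2*np.arctan2(q[1],q[0])),s['gripper_width'])
c=camera('scene');P=cloud(c)
hsv=cv2.cvtColor(c['frame'],cv2.COLOR_BGR2HSV)
print('ins',rect(P,(500,-229),75,66,84))
cv2.imwrite('pics/s3.png',cv2.resize(c['frame'][130:250,170:330],None,fx=4,fy=4))
E
```

```text
[ 476.39284256 -228.13739357   62.74851997] 0.075622773878148 10.891076769169604
ins (440, array([ 497.4, -227.5]), array([97.7, 65. ]), 1.0, 'mean', array([ 506.5, -221.5,   77.6]), 'pca', np.float64(163.1))
```

View pics/s3.png

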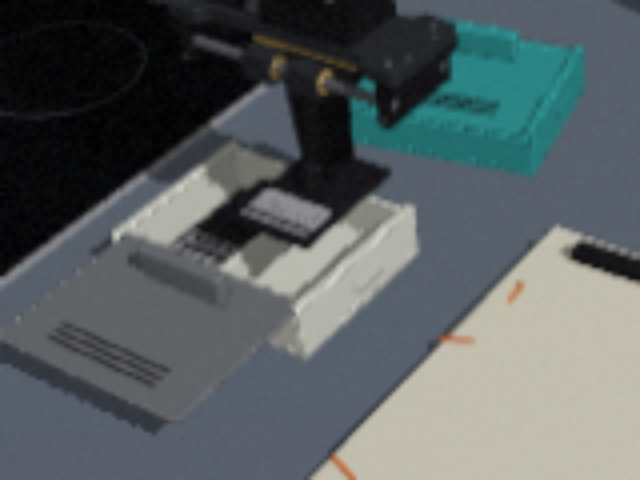

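The insert is held level at crop (290,205) over the empty bay. Its measured centre is (497,-228) against the bay's (497,-229). I'll lower it.

Call:
apply_moves:
  motion:
    - {"offset":[0,0.003,0.07],"yaw":0,"claw":-1}
    - {"offset":[0,0.003,0.14],"yaw":0,"claw":-1}
    - {"offset":[0,0.003,0.19],"yaw":0,"claw":-1}
    - {"offset":[0,0.003,0.215],"yaw":0,"claw":-1}
    - {"offset":[0,0.003,0.223],"yaw":0,"claw":-1}
    - {"offset":[0,0.003,0.226],"yaw":0,"claw":-1}
    - {"offset":[0,0.003,0.226],"yaw":0,"claw":-1}
    - {"offset":[0,0.003,0.226],"yaw":0,"claw":-1}

```text
clock: 13.75
tcp_pos: [476.8, -230.3, -4.2]
orientation: [1.0, -0.0, 0.0, 0.0]
contact_force: [-0.6, 0.0, -0.7]
gripper_width: 10.7
grip_force: 15.0
```

Call:
apply_moves:
  motion:
    - {"offset":[0,0,0.003],"yaw":0,"claw":-1}
    - {"offset":[0,0,0.003],"yaw":0,"claw":-1}
    - {"offset":[0,0,0.006],"yaw":0,"claw":-1}
    - {"offset":[0,0,0.006],"yaw":0,"claw":-1}
    - {"offset":[0,0,0.006],"yaw":0,"claw":-1}

```text
clock: 14.38
tcp_pos: [476.6, -230.1, -5.6]
orientation: [1.0, 0.0, -0.0, -0.0]
contact_force: [-2.8, 0.7, 5.9]
gripper_width: 10.8
grip_force: 15.0
```

Call:
apply_moves:
  motion:
    - {"offset":[0,0,0],"yaw":0,"claw":-0.7}
    - {"offset":[0,0,0],"yaw":0,"claw":-0.45}
    - {"offset":[0,0,0],"yaw":0,"claw":-0.35}
    - {"offset":[0,0,0],"yaw":0,"claw":-0.35}
    - {"offset":[0,0,-0.05],"yaw":0,"claw":-0.35}
    - {"offset":[0,0,-0.15],"yaw":0,"claw":-0.35}
    - {"offset":[0,0,-0.3],"yaw":0,"claw":-0.2}
    - {"offset":[0,0,-0.3],"yaw":0,"claw":-0.2}

```text
clock: 15.38
tcp_pos: [479.9, -232.0, 89.4]
orientation: [1.0, 0.0, 0.004, 0.003]
contact_force: [0.3, 0.4, 0.1]
gripper_width: 37.7
grip_force: 0.0
```

```bash
python3 - <<'E'
from h import *; from p import rows
c=camera('scene');P=cloud(c)
m=(abs(P[...,0]-497)<50)&(abs(P[...,1]+229)<30)&(P[...,2]<45);print('z in bay',np.nanpercentile(P[...,2][m],[2,20,50,80,98]))
print('cover',rect(P,(582,-269),50,48,64))
cv2.imwrite('pics/s4.png',cv2.resize(c['frame'][130:250,170:330],None,fx=4,fy=4))
rows((476.7,-229.9,83.5,0),[(583,-269,83.5,90),(583,-269,22,90)])
E
```

```text
z in bay [ 7.64262353  9.41948291 11.55017393 26.12313944 32.67076712]
cover (154, array([ 582.9, -268.9]), array([13.6, 67.4]), 0.2, 'mean', array([ 584.9, -266.2,   57.8]), 'pca', np.float64(90.3))
[0.3543, 0.1303, 0.0] yaw -0.75
[0.3543, 0.1303, 0.205] yaw -0.75
```

View pics/s4.png

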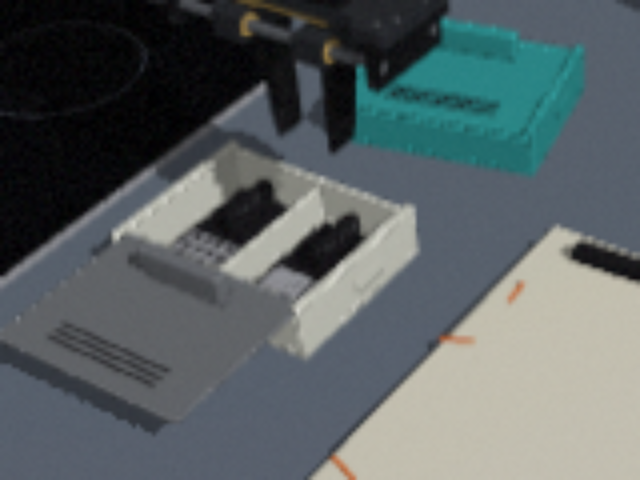

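The insert lies flat in the +y bay at crop (315,255), grip up, and the spare is undisturbed at (230,225). Next I'll shut the cover.

Call:
apply_moves:
  grip_force: 20
  motion:
    - {"offset":[0.1,0.04,0],"yaw":-0.08,"claw":0}
    - {"offset":[0.2,0.08,0],"yaw":-0.16,"claw":0}
    - {"offset":[0.3,0.11,0],"yaw":-0.24,"claw":0}
    - {"offset":[0.354,0.13,0],"yaw":-0.32,"claw":0}
    - {"offset":[0.354,0.13,0],"yaw":-0.4,"claw":0}
    - {"offset":[0.354,0.13,0],"yaw":-0.48,"claw":0}
    - {"offset":[0.354,0.13,0],"yaw":-0.56,"claw":0}
    - {"offset":[0.354,0.13,0],"yaw":-0.64,"claw":0}
    - {"offset":[0.354,0.13,0],"yaw":-0.72,"claw":0}
    - {"offset":[0.354,0.13,0.05],"yaw":-0.75,"claw":0}
    - {"offset":[0.354,0.13,0.09],"yaw":-0.75,"claw":0}
    - {"offset":[0.354,0.13,0.09],"yaw":-0.75,"claw":0}

```text
clock: 16.92
tcp_pos: [581.2, -268.2, 54.0]
orientation: [0.707, 0.707, -0.001, -0.002]
contact_force: [-0.0, 0.9, -0.7]
gripper_width: 47.3
grip_force: 0.0
```

Call:
apply_moves:
  motion:
    - {"offset":[0,0,0.06],"yaw":0,"claw":0}
    - {"offset":[0,0,0.1],"yaw":0,"claw":0}
    - {"offset":[0,0,0.115],"yaw":0,"claw":0}
    - {"offset":[0,0,0.115],"yaw":0,"claw":-0.4}
    - {"offset":[0,0,0.115],"yaw":0,"claw":-0.7}
    - {"offset":[0,0,0.115],"yaw":0,"claw":-1}
    - {"offset":[0,0,0.115],"yaw":0,"claw":-1}
    - {"offset":[0,0,0.115],"yaw":0,"claw":-1}
    - {"offset":[0,0,0.115],"yaw":0,"claw":-1}

```text
clock: 18.05
tcp_pos: [582.0, -269.1, 22.3]
orientation: [0.707, 0.707, -0.001, -0.001]
contact_force: [-5.5, 0.8, 4.5]
gripper_width: 11.9
grip_force: 20.0
```

Call:
apply_moves:
  motion:
    - {"offset":[0,-0.05,0],"yaw":0,"claw":-1}
    - {"offset":[0,-0.12,0],"yaw":0,"claw":-1}
    - {"offset":[0,-0.19,0],"yaw":0,"claw":-1}
    - {"offset":[0,-0.26,0],"yaw":0,"claw":-1}
    - {"offset":[0,-0.32,0],"yaw":0,"claw":-1}
    - {"offset":[0,-0.36,0],"yaw":0,"claw":-1}
    - {"offset":[0,-0.38,0],"yaw":0,"claw":-1}
    - {"offset":[0,-0.388,0],"yaw":0,"claw":-1}
    - {"offset":[0,-0.388,0],"yaw":0,"claw":-1}
    - {"offset":[0,-0.388,0],"yaw":0,"claw":-1}

```text
clock: 19.3
tcp_pos: [468.0, -268.6, 22.3]
orientation: [0.707, 0.707, 0.001, 0.001]
contact_force: [6.7, 4.7, 2.2]
gripper_width: 12.0
grip_force: 20.0
```

Call:
apply_moves:
  motion:
    - {"offset":[0,-0.006,0],"yaw":0,"claw":-1}
    - {"offset":[0,-0.006,0],"yaw":0,"claw":-1}
    - {"offset":[0,-0.006,0],"yaw":0,"claw":-1}

```text
clock: 19.68
tcp_pos: [468.1, -268.7, 22.4]
orientation: [0.707, 0.707, 0.003, 0.003]
contact_force: [12.7, 4.2, -3.4]
gripper_width: 12.1
grip_force: 20.0
```

Call:
apply_moves:
  motion:
    - {"offset":[0,0.007,0],"yaw":0,"claw":-1}
    - {"offset":[0,0.007,0],"yaw":0,"claw":-0.5}
    - {"offset":[0,0.007,0],"yaw":0,"claw":-0.2}
    - {"offset":[0,0.007,0],"yaw":0,"claw":-0.2}
    - {"offset":[0,0.007,0],"yaw":0,"claw":-0.2}
    - {"offset":[0,0.007,-0.1],"yaw":0,"claw":-0.2}
    - {"offset":[0,0.007,-0.25],"yaw":0,"claw":-0.2}
    - {"offset":[0,0.007,-0.42],"yaw":0,"claw":-0.2}
    - {"offset":[0,0.007,-0.42],"yaw":0,"claw":-0.2}

```text
clock: 20.8
tcp_pos: [469.4, -271.2, 153.7]
orientation: [0.707, 0.707, 0.001, 0.005]
contact_force: [-0.7, -0.7, -0.5]
gripper_width: 38.0
grip_force: 0.0
```

```bash
python3 - <<'E'
from h import *; from p import rows
c=camera('scene');P=cloud(c)
print('cover',rect(P,(470,-269),50,48,64));print('dialbar',rect(P,(443,273),40,108,130))
rows((467,-269,148,90),[(460,20,148,70),(444.5,275.5,148,47.5)])
rows((460,20,148,70),[(444.5,275.5,148,47.5)])
E
```

```text
cover (130, array([ 470.6, -269.7]), array([72.7, 14. ]), 89.1, 'mean', array([ 472.1, -266.8,   57. ]), 'pca', np.float64(91.1))
dialbar (127, array([443.9, 276.5]), array([42.2, 14.6]), 46.3, 'mean', array([447.6, 276.1, 118. ]), 'pca', np.float64(47.3))
[0.9633, -0.0233, 0.0] yaw 0.1667
[1.815, -0.075, 0.0] yaw 0.3542
[0.7826, -0.3398, 0.0] yaw 0.1875
```

Cover is back at its starting shut position. On to the dial.

Call:
apply_moves:
  motion:
    - {"offset":[0.1,0,0],"yaw":0.02,"claw":-0.2}
    - {"offset":[0.28,-0.005,0],"yaw":0.05,"claw":-0.2}
    - {"offset":[0.46,-0.01,0],"yaw":0.08,"claw":-0.2}
    - {"offset":[0.64,-0.015,0],"yaw":0.11,"claw":-0.2}
    - {"offset":[0.82,-0.02,0],"yaw":0.14,"claw":-0.2}
    - {"offset":[0.9633,-0.0233,0],"yaw":0.1667,"claw":-0.2}
    - {"offset":[0.9633,-0.0233,0],"yaw":0.1667,"claw":-0.2}

```text
clock: 21.72
tcp_pos: [458.2, 22.1, 146.0]
orientation: [0.818, 0.575, -0.001, -0.001]
contact_force: [0.0, -0.8, 0.6]
gripper_width: 38.2
grip_force: 0.0
```

Call:
apply_moves:
  motion:
    - {"offset":[0.15,-0.065,0],"yaw":0.04,"claw":-0.2}
    - {"offset":[0.32,-0.14,0],"yaw":0.08,"claw":-0.2}
    - {"offset":[0.49,-0.21,0],"yaw":0.12,"claw":-0.2}
    - {"offset":[0.65,-0.28,0],"yaw":0.16,"claw":-0.2}
    - {"offset":[0.7826,-0.3398,0],"yaw":0.1875,"claw":-0.2}
    - {"offset":[0.7826,-0.3398,0],"yaw":0.1875,"claw":-0.2}
    - {"offset":[0.7826,-0.3398,0.08],"yaw":0.1875,"claw":-0.2}
    - {"offset":[0.7826,-0.3398,0.08],"yaw":0.1875,"claw":-0.2}
    - {"offset":[0.7826,-0.3398,0.08],"yaw":0.1875,"claw":-0.2}

```text
clock: 22.85
tcp_pos: [444.5, 274.3, 123.9]
orientation: [0.916, 0.402, -0.0, 0.0]
contact_force: [0.8, -0.7, 0.5]
gripper_width: 37.9
grip_force: 0.0
```

```bash
python3 - <<'E'
from h import *
s=status.observe();q=s['orientation'];print(s['tcp_pos'],np.degrees(2*np.arctan2(q[1],q[0])),s['qpos'])
c=camera('scene');cv2.imwrite('pics/s5.png',cv2.resize(c['frame'][150:270,380:540],None,fx=4,fy=4))
E
```

```text
[444.48918803 274.30558764 123.94529543] 47.42831988131571 [ 4.50278448e-01 -1.04945885e-01  2.00224259e+00 -2.85475121e-04
  1.24478738e+00  1.19338593e+00]
```

View pics/s5.png

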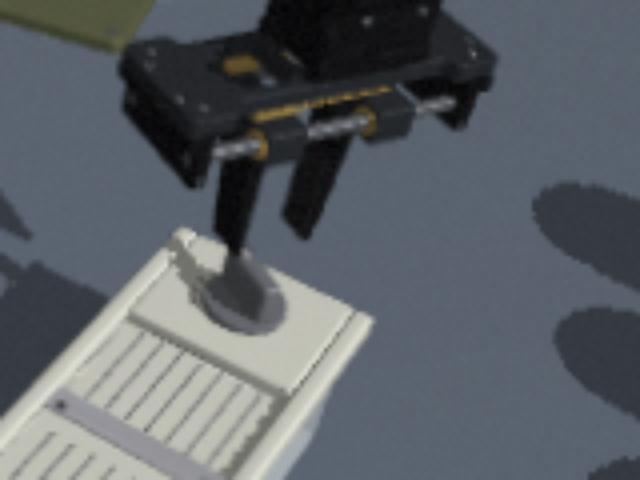

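```bash
cat >> h.py <<'E'
def proj(c,p):
    R=cv2.Rodrigues(np.array(c['rvec'],float))[0];q=R@np.array(p,float)+np.array(c['tvec']).ravel();s=q[:2]/q[2];s=s*(1+c['k1']*(s@s));return np.round(s*[c['fx'],c['fy']]+[c['cx'],c['cy']],1)
E
python3 - <<'E'
from h import *
c=camera('scene');P=cloud(c);t=np.array([444.5,274.3,0]);y=np.array([.736,-.677,0])
for n,p in(('dial',(444.5,275.5,121.5)),*[(f'f{k}z{z}',t+y*k+[0,0,z]) for z in(125,145) for k in(-31,-19,19,31)]):print(n,(proj(c,p)-[380,150])*4)
for z0 in(147,152,157):
    m=(P[...,2]>z0)&(P[...,2]<z0+8)&(np.hypot(P[...,0]-444,P[...,1]-275)<60);q=P[m]-t
    k=q@y;w=q@np.array([.677,.736,0]);print(z0,np.histogram(k,bins=range(-48,49,6)),np.round(np.nanpercentile(w,[5,50,95])))
E
```

```text
dial [251.6 265.2]
f-31z125 [298.4 248.4]
f-19z125 [280.  252.8]
f19z125 [221.6 267.2]
f31z125 [202.4 271.6]
f-31z145 [306.8 221.2]
f-19z145 [288.4 225.6]
f19z145 [228.8 239.6]
f31z145 [209.6 244. ]
147 (array([ 0,  0,  0,  0, 19,  7,  0,  0,  0,  0,  0, 19,  1,  0,  0,  0]), array([-48, -42, -36, -30, -24, -18, -12,  -6,   0,   6,  12,  18,  24,
        30,  36,  42,  48])) [-8.  4. 13.]
152 (array([ 0,  0,  0,  0, 23,  3,  0,  0,  0,  0,  0,  7,  9,  0,  0,  0]), array([-48, -42, -36, -30, -24, -18, -12,  -6,   0,   6,  12,  18,  24,
        30,  36,  42,  48])) [-8.  3. 13.]
157 (array([ 0,  0,  0,  1, 25,  4,  0,  0,  0,  0,  0,  6, 18,  0,  0,  0]), array([-48, -42, -36, -30, -24, -18, -12,  -6,   0,   6,  12,  18,  24,
        30,  36,  42,  48])) [-9.  6. 13.]
```

Call:
apply_moves:
  grip_force: 20
  motion:
    - {"offset":[0,0,0.07],"yaw":0,"claw":-0.2}
    - {"offset":[0,0,0.12],"yaw":0,"claw":-0.2}
    - {"offset":[0,0,0.14],"yaw":0,"claw":-0.2}
    - {"offset":[0,0,0.14],"yaw":0,"claw":-0.4}
    - {"offset":[0,0,0.14],"yaw":0,"claw":-0.6}
    - {"offset":[0,0,0.14],"yaw":0,"claw":-1}
    - {"offset":[0,0,0.14],"yaw":0,"claw":-1}
    - {"offset":[0,0,0.14],"yaw":0,"claw":-1}
    - {"offset":[0,0,0.14],"yaw":0,"claw":-1}

```text
clock: 24.08
tcp_pos: [443.9, 276.1, 82.6]
orientation: [0.915, 0.403, 0.0, -0.001]
contact_force: [-4.7, 2.0, 5.4]
gripper_width: 11.9
grip_force: 20.0
```

```bash
python3 - <<'E'
from h import *
s=status.observe();q=s['orientation'];print(np.degrees(2*np.arctan2(q[1],q[0])),s['ft_torque'],s['contact_force'])
E
```

```text
47.500803198308226 [0.45383752 0.85763716 0.04033831] [-4.69444015  1.97823771  5.43031435]
```

Call:
apply_moves:
  motion:
    - {"offset":[0,0,0],"yaw":0.06,"claw":-1}
    - {"offset":[0,0,0],"yaw":0.12,"claw":-1}
    - {"offset":[0,0,0],"yaw":0.18,"claw":-1}
    - {"offset":[0,0,0],"yaw":0.24,"claw":-1}
    - {"offset":[0,0,0],"yaw":0.3,"claw":-1}
    - {"offset":[0,0,0],"yaw":0.36,"claw":-1}
    - {"offset":[0,0,0],"yaw":0.42,"claw":-1}
    - {"offset":[0,0,0],"yaw":0.47,"claw":-1}
    - {"offset":[0,0,0],"yaw":0.49,"claw":-1}
    - {"offset":[0,0,0],"yaw":0.5,"claw":-1}
    - {"offset":[0,0,0],"yaw":0.5,"claw":-1}

```text
clock: 25.45
tcp_pos: [444.0, 275.8, 82.6]
orientation: [0.994, -0.108, -0.0, -0.0]
contact_force: [-3.6, 1.4, 5.5]
gripper_width: 12.2
grip_force: 20.4
```

```bash
python3 - <<'E'
from h import *
s=status.observe();q=s['orientation'];print(np.degrees(2*np.arctan2(q[1],q[0])),s['ft_torque'],s['contact_force'])
E
```

```text
-12.41546169068641 [0.35193699 0.82692628 0.44068013] [-3.6280918   1.40124567  5.46802837]
```

The dial is at its stop: 0.44 N·m at −12.4° (expected about −11°). I'll turn it back 40°, to yaw ≈ 29°, and release.

Call:
apply_moves:
  motion:
    - {"offset":[0,0,0],"yaw":-0.05,"claw":-1}
    - {"offset":[0,0,0],"yaw":-0.11,"claw":-1}
    - {"offset":[0,0,0],"yaw":-0.17,"claw":-1}
    - {"offset":[0,0,0],"yaw":-0.23,"claw":-1}
    - {"offset":[0,0,0],"yaw":-0.29,"claw":-1}
    - {"offset":[0,0,0],"yaw":-0.33,"claw":-1}
    - {"offset":[0,0,0],"yaw":-0.345,"claw":-1}
    - {"offset":[0,0,0],"yaw":-0.345,"claw":-1}
    - {"offset":[0,0,0],"yaw":-0.345,"claw":-1}

```text
clock: 26.58
tcp_pos: [444.0, 276.0, 82.6]
orientation: [0.968, 0.25, 0.0, -0.001]
contact_force: [-4.2, 1.6, 4.6]
gripper_width: 11.9
grip_force: 20.0
```

```bash
python3 - <<'E'
from h import *
s=status.observe();q=s['orientation'];print(np.degrees(2*np.arctan2(q[1],q[0])),s['ft_torque'],s['contact_force'],s['gripper_width'])
E
```

```text
28.899491967819706 [ 0.40794417  0.84611245 -0.00172585] [-4.18055386  1.62501385  4.64479517] 11.935963188913567
```

Call:
apply_moves:
  motion:
    - {"offset":[0,0,0],"yaw":0,"claw":-0.6}
    - {"offset":[0,0,0],"yaw":0,"claw":-0.2}
    - {"offset":[0,0,0],"yaw":0,"claw":-0.2}
    - {"offset":[0,0,0],"yaw":0,"claw":-0.2}
    - {"offset":[0,0,-0.08],"yaw":0,"claw":-0.2}
    - {"offset":[0,0,-0.2],"yaw":0,"claw":-0.2}
    - {"offset":[-0.15,0,-0.35],"yaw":0,"claw":-0.2}
    - {"offset":[-0.3,0,-0.4],"yaw":0,"claw":-0.2}
    - {"offset":[-0.45,0,-0.4],"yaw":0,"claw":-0.2}
    - {"offset":[-0.45,0,-0.4],"yaw":0,"claw":-0.2}

```text
clock: 27.82
tcp_pos: [324.8, 209.6, 202.2]
orientation: [0.968, 0.249, 0.001, -0.0]
contact_force: [0.4, -0.1, -0.5]
gripper_width: 38.3
grip_force: 0.0
```

```bash
python3 - <<'E'
from h import *
for n in('scene','top'):
    c=camera(n);P=cloud(c);print(n,'dial',rect(P,(444,276),40,108,130));print('cover',rect(P,(470,-269),50,48,70))
    cv2.imwrite(f'pics/end_{n}.png',c['frame'])
print(status.observe()['clock'])
E
```

```text
scene dial (111, array([444.6, 276.1]), array([43. , 11.8]), 30.1, 'mean', array([448.2, 276.2, 118.4]), 'pca', np.float64(-149.8))
cover (131, array([ 470.2, -269.4]), array([71.1, 14.1]), 89.4, 'mean', array([ 472.1, -266.3,   57.1]), 'pca', np.float64(91.3))
top dial (108, array([444.7, 274.8]), array([42.1, 11.9]), 28.3, 'mean', array([444.7, 274.3, 120.2]), 'pca', np.float64(-152.6))
cover (168, array([ 468.8, -268.9]), array([67.9, 12.5]), 89.9, 'mean', array([ 468.3, -267.9,   59.5]), 'pca', np.float64(90.0))
27.925
```

View pics/end_scene.png

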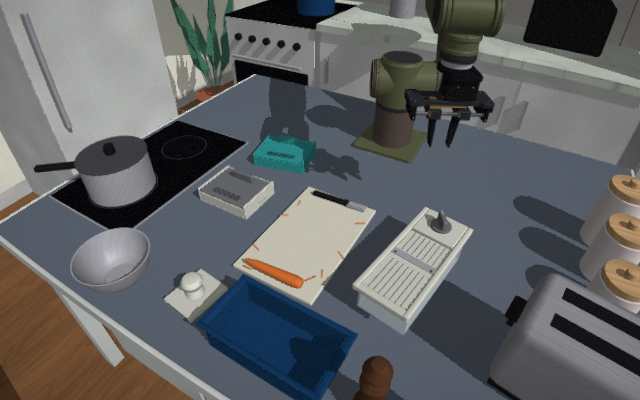

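The case is shut at (237,190), the dial bar reads about 29° world yaw, which is 40° on the dial (440,220), the carrot and peeler are where they were, and the robot is clear.

```bash
python3 -c "
from cell import manip
print(manip.sign_off())"
```

```text
the job is handed in; nothing more can be done
None
```

The job is handed in at about 28 s: the julienne insert lies flat in the empty bay, the cover is fully shut, and the dial was zeroed at its stop and brought back two clicks (measured at about 40°). My first try at the cover passed just above its bar without touching it, and the other insert, the carrot and the peeler were not moved.

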